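# Press the green stone home in its setting

## Robot

A 7-joint arm with a two-finger parallel gripper is mounted at the origin on the work surface. World frame = base frame: x ahead of the robot, y to its left, z up, the work surface at z = 0. Lengths are in m, angles in degrees, forces in N, time in s.
With the tool pointing down it reaches from about 0.425 to 0.875 m from the base axis. Payload 4.7 kg.
Tool frame: the origin (TCP) lies on the mounting face of the last link; the fingertips stand tcp_to_tips ahead of it and the grasp point (between the pads) lies 164 mm ahead of it (tcp_to_tips is the distance from the TCP to the fingertips, in m); z points along the fingers, y is the line along which they close (so a half turn about z gives the same grasp; the last joint's range is limited). The gripper opens to 87 mm and grips with 3 to 60 N. Pads are 19 mm wide; open, the fingers measure 117 mm over their backs; the gripper's body (75 mm by 190 mm) begins 51 mm behind the grasp point.
Start: joints at [66.755, 18.392, -4.016, 83.108, 1.295, 78.541, -3.26], TCP at [0.265, -0.594, 0.405] pointing down, gripper open.
Joint ranges: [-163.93, 163.93], [-17.29, 119.83], [-79.2, 71.16], [3.27, 140.29], [-89.18, 269.18], [5.43, 117.66], [-154.24, 154.24]. Speed limits (degrees/s): [147.25, 147.25, 180, 180, 180, 180, 180].

## Interface

Orientations are given as [roll, pitch, yaw] about the fixed x, y, z axes, in that order (R = Rz(yaw) Ry(pitch) Rx(roll)).
In Python, from cell import get_obs, read_camera, sign_off, tcp_to_tips gives the robot as it stands.
- The arm moves only by the tool drive_tool, never from a script. Its argument "rows" is one flat list of numbers, 7 for each row, row after row: the shift along the tool's x, y, z in m, then the turn, a rotation vector about the tool's x, y, z in rad, then the gripper command: -1 is shut, 1 is fully open, values between are in proportion. In form: [tx, ty, tz, rx, ry, rz, fingers, tx, ty, tz, rx, ry, rz, fingers, ...]. A call has 1 to 5 rows; each row shifts and turns the commanded pose from where the row before left it, along the tool's axes as they then stand; what a row does not reach is not made up. A row lasts 1/8 s, in which the tool goes at most 62.5 mm and 10.7 degrees, less where a joint would pass 70% of its speed; a pose out of reach is approached as far as the arm can. A call is refused whole if a number of a shift passes 0.0625 or a number of a turn 0.188, either way. A call with a gripper value outside its range is refused whole. The fingers move at their own pace and stop on an object; "grip_force" is the grip in N (left out, the last holds). Time passes only in rows, so rows that do not move let the fingers close. It gives the time, the measured TCP pose, the force, the opening and the grip force at its end, in the units of the state.
- get_obs(): the state, without advancing time (a new reading comes with each control period).
- read_camera(name): name is "scene" or "top" or "wrist"; returns a dict with "color" (420x560x3 uint8, blue, green, red), "fov_y" (degrees; the focal length in pixels is half the picture's height over the tangent of half this angle, whatever the lens; pixels are square), "cx", "cy" (the principal point, pixels), "cam_to_world" (4x4, takes a point from camera to world coordinates); the wrist camera has in their place "mount" (4x4, takes a point from camera to tool coordinates, whose origin is the TCP and whose axes are the flange's). Camera axes: x right, y up, looking along -z (the intrinsics and any distortion apply to the point x, -y, -z); pixel columns grow to the right and rows downward; lengths in m; the calibration is good to about 2 mm. A picture is of the moment at which its call begins: read the wrist's pose just before it. There is no depth.
- sign_off(): hands the job in; it is judged then, once.
The state is a dict: "time_s": time; "qpos": joint angles; "joint_velocities": joint speeds; "effort": joint torques, N m; "tool_pos": TCP position; "tool_rot": TCP orientation; "force": force on the tool from outside, world axes, zero at the start; "wrist_torque": the same for the moment, N m; "grip_width": finger opening in m; "grasp_force": force on a finger pad.
Only numpy, scipy, OpenCV 4.12 (cv2) and the standard library are available. Lean on these libraries where they do the work, as an engineer would, in place of code of your own. Each camera call takes 0.05 s, during which the arm holds its last target. There are 200 camera calls.

## Task

With the fingertips, gently press the green stone straight down until it is fully home in its brass setting, keep pressing lightly for about two seconds so that it beds in, then withdraw clear of everything. Its block stays standing where it is: do not pick it up or push it about. Do not touch the other stones and their blocks, and leave everything else on the bench alone.

Things in the scene. Friction and masses are not known exactly. Their poses are not given: they have to be found in the camera images.
- green_block: the green stone's setting block: a pale round wooden block, 68 mm across and 45 mm high, standing loose on the bench (0.6 kg; origin at the centre of its underside, z up). On its top, in the middle, lies a brass pendant: a thin round plate with a brass collar (the setting), 33 mm across outside and 29 mm inside, whose rim is 54 mm above the bench; its small hanging tab points along the block's +x.
- green_stone_top (a point): the crown (highest point) of the domed green stone, 27.6 mm across, 12 mm thick, standing in the brass collar on the block's axis. It is about 64 to 65 mm above the bench at the start and 59 mm (5 mm above the collar's rim) when the stone is fully home.
- green_stone (a joint): how far the green stone has been pushed down into its collar, m: starts at 0 to 0.0015, 0.006 is fully home on its seat (a firm stop). It slides straight down against about 3.5 N of friction and stays where it is left; it would crack above about 40 N.
- blue_block: another setting block, the same in every size but with its stone blue (crown 59 to 65 mm above the bench); to be left alone. Origin at the centre of its underside.
- amber_block: another setting block, the same in every size but with its stone amber (crown 59 to 65 mm above the bench); to be left alone. Origin at the centre of its underside.
- red_block: another setting block, the same in every size but with its stone red (crown 59 to 65 mm above the bench); to be left alone. Origin at the centre of its underside.
- tin: low round tin, red lid, 58 mm across, 24 mm high, loose; a bystander; origin at the centre of its underside
- dish: white dish of beads, 82 mm across, 18 mm high, loose; a bystander; origin at the centre of its underside
- graver: graver with a black handle, 116 mm long along its x, 22 mm high, lying loose; a bystander; origin on the bench below the handle's front part
- brush: bench brush, 160 mm long along its x, lying loose, under 30 mm high; a bystander; origin under its middle
Mind the look-alikes: they are no part of the job. Leave any black or turquoise look-alike of the green_block alone.

How it is judged (in metres and radians):
On the way:
1. the green stone is fully home (within 1 mm) and is kept pressed by the fingers for at least 1.2 s (value of joint green_stone above 0.005 m and contact force between the fingers and green_block above 0.5 N), for 1.2 s.
At the end, for the whole second after the job is handed in: The green stone is fully home (pushed in more than 5 of 6 mm); its block stands upright, at rest, within 20 mm of where it was; the other blocks are within 15 mm and the tin, dish, graver and brush within 30 mm of where they were (value of joint green_stone above 0.005 m and distance of green_block from where it was at the start of the episode below 0.02 m and angle between green_block's own z axis and vertical below 0.1 rad and linear speed of green_block below 0.02 m/s and distance of each of blue_block, amber_block, red_block from where it was at the start of the episode below 0.015 m and distance of each of tin, dish, graver, brush from where it was at the start of the episode below 0.03 m); the robot touches nothing.
It fails at once if the green stone's block was lifted or tipped (height (world z) of green_block above 0.008 m or angle between green_block's own z axis and vertical above 0.2 rad).
It fails at once if the green stone's block was pushed 20 mm or more (distance of green_block from where it was at the start of the episode above 0.02 m).
It fails at once if the green stone was pressed harder than 40 N (contact force between the fingers and green_block above 40 N).
It fails at once if another stone or its block was touched (over 1 N) or moved (contact force between any of the fingers, the arm and blue_block above 1 N or contact force between any of the fingers, the arm and amber_block above 1 N or contact force between any of the fingers, the arm and red_block above 1 N or distance of any of blue_block, amber_block, red_block from where it was at the start of the episode above 0.015 m).
It fails at once if the tin, dish, graver or brush was moved 30 mm or more (distance of any of tin, dish, graver, brush from where it was at the start of the episode above 0.03 m).
It also fails if it takes over 32 s, if anything falls off the work surface, if the arm or the gripper's body presses on something with over 40 N, if the wrist force passes 120 N, or if a joint passes its speed limit or range.

## Working session

There is one attempt and no reset: what is moved stays moved. The work goes in short steps, Python scripts to look and compute and a tool call to move; the robot and the scene stay as the last step left them, time stands still between calls to the robot, and variables do not carry over. Pictures are saved under pics/ and viewed, at most 10 in all, crops included, and the job is handed in when it is done.

Besides the shell and the picture viewer there is one more tool, called after "Request:" as a command line: name --argument value ..., lists and objects as JSON in quotes. drive_tool: Moves the arm, as the interface text tells. Its arguments: {"type":"object","properties":{"rows":{"type":"array","items":{"type":"number"}},"grip_force":{"type":"number"}},"required":["rows"]}

```bash
mkdir -p pics
python3 - <<'E'
from cell import *
import cv2,numpy as np
o=get_obs();print(o,tcp_to_tips)
for n in("top","scene"):
    c=read_camera(n);cv2.imwrite(f"pics/{n}.png",c["color"]);print({k:v for k,v in c.items() if k!="color"})
E
```

```text
{'time_s': 0.0, 'qpos': array([66.75549526, 18.43923855, -4.01456563, 83.1747968 ,  1.29500881,
       78.5424244 , -3.26094366]), 'joint_velocities': array([-0.02702839,  0.04516506, -0.02556073, -0.02832187,  0.06669856,
        0.00011577,  0.05036164]), 'effort': array([ 7.91195343e-04, -4.91285741e+01, -4.03295355e-01, -3.12532461e+01,
       -6.39463635e-02,  4.37443075e-02,  1.87061119e-04]), 'tool_pos': array([ 0.26479674, -0.59338789,  0.40365995]), 'tool_rot': array([-1.79888783e+02,  6.16428072e-03,  2.40523996e+01]), 'force': array([ 1.06638969, -0.668546  ,  0.00251771]), 'wrist_torque': array([-0.04739786, -0.03769993, -0.04172483]), 'grasp_force': 0.0, 'grip_width': 0.08737430506823225} 0.1822
{'fov_y': 55.16872283970844, 'cx': 280.91555589938895, 'cy': 211.35755723757438, 'cam_to_world': array([[ 0.02716088,  0.99881315, -0.04042997,  0.46246957],
       [-0.99956599,  0.02667537, -0.01250022, -0.01020359],
       [-0.0114069 ,  0.04075194,  0.99910418,  1.26456913],
       [ 0.        ,  0.        ,  0.        ,  1.        ]])}
{'fov_y': 43.91269483936819, 'cx': 276.54728845841635, 'cy': 219.87304939256393, 'cam_to_world': array([[-0.77054782, -0.44129673,  0.4599057 ,  1.17490021],
       [ 0.63738002, -0.53537405,  0.55418529,  0.78899479],
       [ 0.00166142,  0.72016097,  0.69380503,  1.05113713],
       [ 0.        ,  0.        ,  0.        ,  1.        ]])}
```

View pics/top.png

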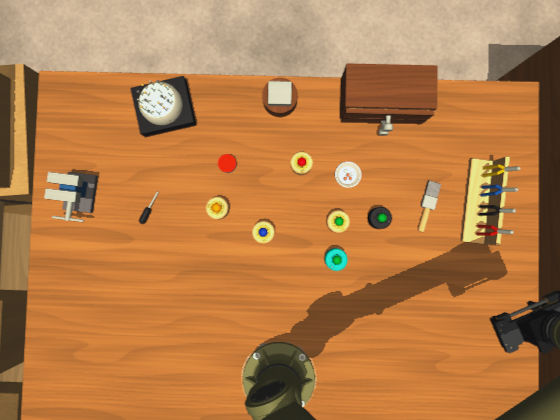

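View pics/scene.png

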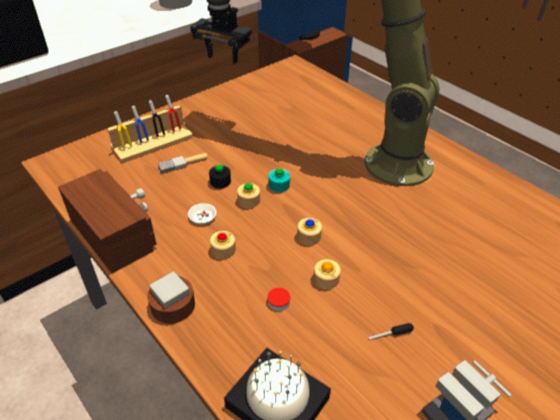

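The top view has three green stones: pale wood block (339,221), black block (380,217) and turquoise block (336,260). The pale one fits the description. The scene view shows the same three at (249,190), (220,173) and (280,176). I'll confirm with an enlarged crop and measure.

```bash
cat > h.py <<'E'
import cv2,numpy as np
from scipy.spatial.transform import Rotation as R
from cell import *
def ray(c,uv,T):
    f=c["color"].shape[0]/2/np.tan(np.radians(c["fov_y"]/2))
    d=T[:3,:3]@np.array([(uv[0]-c["cx"])/f,-(uv[1]-c["cy"])/f,-1])
    return T[:3,3],d
def onplane(c,uv,z,T=None):
    p,d=ray(c,uv,c["cam_to_world"] if T is None else T); return p+d*(z-p[2])/d[2]
def greens(img,amin=8):
    h=cv2.cvtColor(img,cv2.COLOR_BGR2HSV)
    m=cv2.inRange(h,(50,110,40),(75,255,255))
    n,l,s,ce=cv2.connectedComponentsWithStats(m)
    return [(ce[i].round(2),s[i,4]) for i in range(1,n) if s[i,4]>=amin]
def wristT(c,o):
    T=np.eye(4);T[:3,:3]=R.from_euler("xyz",o["tool_rot"],degrees=True).as_matrix();T[:3,3]=o["tool_pos"]
    return T@c["mount"]
E
python3 - <<'E'
from h import *
for n in("top","scene"):
    c=read_camera(n)
    for g in greens(c["color"]): print(n,g,onplane(c,g[0],.061).round(4))
    if n=="top":
        cv2.imwrite("pics/crop.png",cv2.resize(c["color"][190:290,300:420],None,fx=5,fy=5,interpolation=cv2.INTER_CUBIC))
        for k,uv,z in[("red",(302,162),.06),("blue",(263,232),.06),("black",(380,217),.06),("turq",(336,260),.06),("dish",(348,175),.015),("brush",(429,205),.02)]:print(k,onplane(c,uv,z).round(3))
E
```

```text
top (array([381.68, 217.28]), np.int32(72)) [ 0.5015 -0.2965  0.061 ]
top (array([338.73, 220.78]), np.int32(51)) [ 0.4876 -0.1687  0.061 ]
top (array([336.61, 259.61]), np.int32(54)) [ 0.3719 -0.1648  0.061 ]
red [ 0.662 -0.055  0.06 ]
blue [0.448 0.057 0.06 ]
black [ 0.502 -0.292  0.06 ]
turq [ 0.371 -0.163  0.06 ]
dish [ 0.632 -0.201  0.015]
brush [ 0.545 -0.451  0.02 ]
scene (array([218.94, 168.13]), np.int32(53)) [ 0.5092 -0.2893  0.061 ]
scene (array([278.87, 171.37]), np.int32(38)) [ 0.378  -0.1608  0.061 ]
scene (array([248.  , 186.36]), np.int32(36)) [ 0.4929 -0.1644  0.061 ]
```

View pics/crop.png

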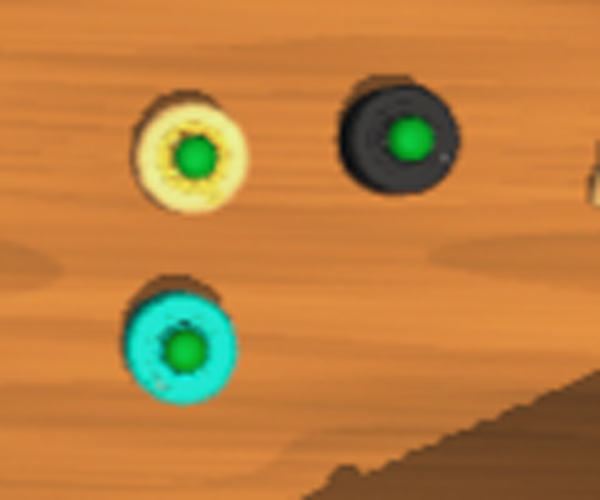

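The crop confirms it: the pale block with the brass collar is at crop (195,157), i.e. top (339,221), world about (0.489, -0.167). The black and turquoise ones are the decoys. I'll move above the pale block with the fingers shut.

Request:
drive_tool --rows '[0.03,-0.024,0.004,0,0,0,-1,0.04,-0.032,0.004,0,0,0,-1,0.04,-0.032,0.004,0,0,0,-1,0.04,-0.032,0.004,0,0,0,-1,0.04,-0.032,0.004,0,0,0,-1]' --grip_force 20

```text
time_s: 0.82
tool_pos: [0.377, -0.3757, 0.3846]
tool_rot: [180.0, 0.0, 24.1]
force: [0.4, -0.3, 0.2]
grip_width: 0.0447
grasp_force: 0.0
```

Request:
drive_tool --rows '[0.04,-0.032,0.004,0,0,0,-1,0.04,-0.032,0.004,0,0,0,-1,0.04,-0.032,0.004,0,0,0,-1,0.04,-0.032,0.004,0,0,0,-1,0.02,-0.012,0.004,0,0,0,-1]'

```text
time_s: 1.45
tool_pos: [0.4848, -0.1726, 0.3648]
tool_rot: [-180.0, -0.0, 24.3]
force: [0.2, -1.3, -0.1]
grip_width: 0.0015
grasp_force: 0.0
```

Request:
drive_tool --rows '[0,0,0,0,0,0,-1,0,0,0,0,0,0,-1,0,0,0,0,0,0,-1]'

```text
time_s: 1.82
tool_pos: [0.4831, -0.1777, 0.3648]
tool_rot: [180.0, 0.0, 23.9]
force: [0.6, 0.4, -0.3]
grip_width: 0.0007
grasp_force: 0.0
```

Run:
```python
from h import *
o=get_obs();c=read_camera("wrist");T=wristT(c,o)
print(o["tool_pos"],o["tool_rot"],o["force"],o["grip_width"],c["mount"].round(3).tolist())
for g in greens(c["color"],60): print(g,onplane(c,g[0],.061,T).round(4))
cv2.imwrite("pics/w1.png",c["color"])
```

```text
[ 0.48312918 -0.17772784  0.36481816] [1.79974745e+02 2.17094260e-02 2.38943601e+01] [ 0.58309439  0.43909726 -0.32802005] 0.000739659180369311 [[0.0, 0.967, 0.255, 0.07], [1.0, -0.0, -0.0, 0.0], [-0.0, 0.255, -0.967, 0.018], [0.0, 0.0, 0.0, 1.0]]
(array([272.75, 195.05]), np.int32(502)) [ 0.4892 -0.1683  0.061 ]
(array([391.39, 231.07]), np.int32(576)) [ 0.5041 -0.2955  0.061 ]
```

View pics/w1.png

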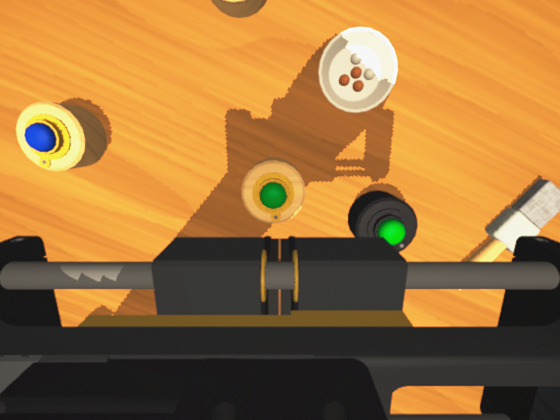

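The wrist view shows the pale block's stone at (273,195) and the decoy black block at (391,231). All views agree on about (0.4885, -0.168). I'll center over it and descend to just above the crown.

Request:
drive_tool --rows '[0.004,-0.003,0.02,0,0,0,-1,0.004,-0.004,0.03,0,0,0,-1,0,0,0.03,0,0,0,-1,0,0,0.02,0,0,0,-1,0,0,0.005,0,0,0,-1]'

```text
time_s: 2.5
tool_pos: [0.4874, -0.1671, 0.2585]
tool_rot: [-179.9, 0.1, 24.0]
force: [-0.0, -0.8, -0.3]
grip_width: 0.0002
grasp_force: 0.0
```

Request:
drive_tool --rows '[0,0,0,0,0,0,-1,0,0,0,0,0,0,-1,0,0,0,0,0,0,-1]'

```text
time_s: 2.88
tool_pos: [0.4886, -0.1666, 0.2607]
tool_rot: [179.9, -0.1, 24.0]
force: [-1.2, 0.3, 0.0]
grip_width: 0.0002
grasp_force: 0.0
```

Run:
```python
from h import *
o=get_obs();print(o["tool_pos"],o["tool_rot"],o["force"])
c=read_camera("wrist");T=wristT(c,o)
for g in greens(c["color"],60): print(g,onplane(c,g[0],.061,T).round(4))
w=cv2.resize(c["color"],(400,300))
s=read_camera("scene")["color"][120:240,180:340]
cv2.imwrite("pics/w2.png",np.hstack([w,cv2.resize(s,(400,300))]))
```

```text
[ 0.48855888 -0.16662234  0.2606592 ] [ 1.79921289e+02 -5.75697145e-02  2.40474861e+01] [-1.16252718  0.3272809   0.00973362]
(array([280.79, 233.07]), np.int32(512)) [ 0.4948 -0.1654  0.061 ]
(array([455.81, 299.25]), np.int32(899)) [ 0.5001 -0.2975  0.061 ]
```

View pics/w2.png

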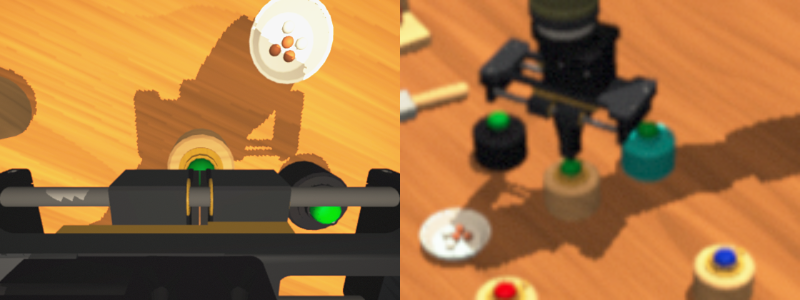

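Left panel: the stone at (202,165) lines up with the finger gap. Right panel: the fingertips are just above the pale block's stone, clear of the decoys. I'll close the gap gently.

Request:
drive_tool --rows '[0,0,0.005,0,0,0,-1,0,0,0.004,0,0,0,-1,0,0,0.002,0,0,0,-1,0,0,0.001,0,0,0,-1,0,0,0,0,0,0,-1]'

```text
time_s: 3.6
tool_pos: [0.4882, -0.1665, 0.2477]
tool_rot: [-180.0, 0.0, 24.1]
force: [0.4, 0.6, 0.1]
grip_width: 0.0002
grasp_force: 0.0
```

Request:
drive_tool --rows '[0,0,0.001,0,0,0,-1,0,0,0.001,0,0,0,-1,0,0,0.001,0,0,0,-1,0,0,0,0,0,0,-1]'

```text
time_s: 4.1
tool_pos: [0.4883, -0.1665, 0.2449]
tool_rot: [180.0, -0.0, 24.1]
force: [-0.7, 0.4, 3.2]
grip_width: 0.0003
grasp_force: 1.6
```

Request:
drive_tool --rows '[0,0,0.001,0,0,0,-1,0,0,0.001,0,0,0,-1,0,0,0,0,0,0,-1]'

```text
time_s: 4.47
tool_pos: [0.4883, -0.1665, 0.2427]
tool_rot: [180.0, -0.0, 24.1]
force: [-0.2, 0.6, 2.3]
grip_width: 0.0002
grasp_force: 1.3
```

Contact is made and the stone is sliding at about 3 N. I'll continue to the seat.

Request:
drive_tool --rows '[0,0,0.001,0,0,0,-1,0,0,0,0,0,0,-1]'

```text
time_s: 4.72
tool_pos: [0.4883, -0.1665, 0.2417]
tool_rot: [180.0, -0.0, 24.1]
force: [-0.2, 0.3, 3.0]
grip_width: 0.0007
grasp_force: 1.3
```

Request:
drive_tool --rows '[0,0,0.0005,0,0,0,-1,0,0,0,0,0,0,-1]'

```text
time_s: 4.97
tool_pos: [0.4883, -0.1665, 0.2413]
tool_rot: [180.0, -0.0, 24.1]
force: [0.1, 0.2, 3.1]
grip_width: 0.0003
grasp_force: 1.6
```

Request:
drive_tool --rows '[0,0,0.0005,0,0,0,-1,0,0,0,0,0,0,-1]'

```text
time_s: 5.22
tool_pos: [0.4884, -0.1665, 0.2412]
tool_rot: [180.0, -0.0, 24.1]
force: [0.2, 0.7, 5.7]
grip_width: 0.0004
grasp_force: 3.0
```

Request:
drive_tool --rows '[0,0,0.0005,0,0,0,-1,0,0,0,0,0,0,-1]'

```text
time_s: 5.48
tool_pos: [0.4884, -0.1664, 0.2411]
tool_rot: [180.0, 0.0, 24.1]
force: [-2.2, 0.4, 9.4]
grip_width: 0.0003
grasp_force: 4.5
```

Request:
drive_tool --rows '[0,0,0.0003,0,0,0,-1,0,0,0,0,0,0,-1]'

```text
time_s: 5.72
tool_pos: [0.4884, -0.1665, 0.2411]
tool_rot: [180.0, 0.0, 24.1]
force: [-2.7, 0.6, 11.2]
grip_width: 0.0004
grasp_force: 5.4
```

The stone is on its firm stop (11 N, tips at 59 mm). I'll hold for about 2.5 s, then withdraw straight up.

Request:
drive_tool --rows '[0,0,0,0,0,0,-1,0,0,0,0,0,0,-1,0,0,0,0,0,0,-1,0,0,0,0,0,0,-1,0,0,0,0,0,0,-1]'

```text
time_s: 6.35
tool_pos: [0.4884, -0.1664, 0.2411]
tool_rot: [180.0, 0.0, 24.1]
force: [-2.4, 2.2, 9.7]
grip_width: 0.0002
grasp_force: 5.3
```

Request:
drive_tool --rows '[0,0,0,0,0,0,-1,0,0,0,0,0,0,-1,0,0,0,0,0,0,-1,0,0,0,0,0,0,-1,0,0,0,0,0,0,-1]'

```text
time_s: 6.98
tool_pos: [0.4884, -0.1665, 0.2411]
tool_rot: [180.0, 0.0, 24.1]
force: [-3.4, 0.2, 10.9]
grip_width: 0.0003
grasp_force: 5.3
```

Request:
drive_tool --rows '[0,0,0,0,0,0,-1,0,0,0,0,0,0,-1,0,0,0,0,0,0,-1,0,0,0,0,0,0,-1,0,0,0,0,0,0,-1]'

```text
time_s: 7.6
tool_pos: [0.4884, -0.1664, 0.2411]
tool_rot: [180.0, 0.0, 24.1]
force: [-2.0, 1.5, 10.6]
grip_width: 0.0003
grasp_force: 5.3
```

Request:
drive_tool --rows '[0,0,0,0,0,0,-1,0,0,0,0,0,0,-1,0,0,0,0,0,0,-1,0,0,0,0,0,0,-1,0,0,0,0,0,0,-1]'

```text
time_s: 8.22
tool_pos: [0.4884, -0.1665, 0.2411]
tool_rot: [180.0, 0.0, 24.1]
force: [-1.9, 0.5, 11.0]
grip_width: 0.0007
grasp_force: 5.3
```

Request:
drive_tool --rows '[0,0,-0.002,0,0,0,-1,0,0,-0.01,0,0,0,-1,0,0,-0.03,0,0,0,-1,0,0,-0.04,0,0,0,-1,0,0,-0.03,0,0,0,-1]'

```text
time_s: 8.85
tool_pos: [0.4882, -0.1664, 0.3537]
tool_rot: [180.0, -0.0, 24.1]
force: [1.0, -0.4, -0.1]
grip_width: 0.0002
grasp_force: 0.0
```

Request:
drive_tool --rows '[0,0,-0.01,0,0,0,-1,0,0,0,0,0,0,-1,0,0,0,0,0,0,-1,0,0,0,0,0,0,-1]'

```text
time_s: 9.35
tool_pos: [0.4878, -0.1664, 0.3606]
tool_rot: [-179.9, 0.1, 24.1]
force: [0.6, -0.0, -0.5]
grip_width: 0.0005
grasp_force: 0.0
```

Run:
```python
from h import *
o=get_obs();print(o["time_s"],o["tool_pos"],o["force"])
c=read_camera("wrist");T=wristT(c,o)
for g in greens(c["color"],60): print(g,onplane(c,g[0],.057,T).round(4))
w=cv2.resize(c["color"],(400,300))
s=read_camera("scene")["color"][120:240,180:340]
cv2.imwrite("pics/w3.png",np.hstack([w,cv2.resize(s,(400,300))]))
```

```text
9.35 [ 0.48784401 -0.16640754  0.36056239] [ 0.57055222 -0.044827   -0.52335444]
(array([281.74, 203.2 ]), np.int32(492)) [ 0.4894 -0.1681  0.057 ]
(array([401.29, 240.56]), np.int32(567)) [ 0.5037 -0.298   0.057 ]
```

View pics/w3.png

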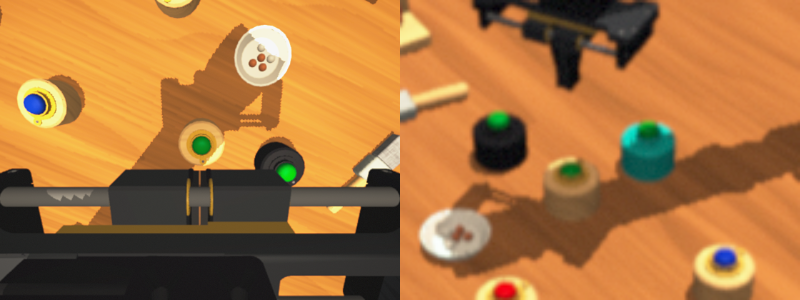

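The green stone at (201,145) sits low in its collar, its block hasn't moved (0.489, -0.168), and the gripper is well clear.

```bash
python3 -c "
from cell import *
print(sign_off())"
```

```text
the job is handed in; nothing more can be done
None
```

The green stone was pressed down to its firm stop and held there at about 11 N for 2.5 s; its block did not move, nothing else was touched, the gripper is clear, and the job is handed in (no verdict was returned).

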